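# Clip the slit slide into the slide bed

### The arm

A 6-joint arm with a two-finger parallel gripper is mounted at the origin on the work surface. World frame = base frame: x ahead of the robot, y to its left, z up, the work surface at z = 0. Lengths are in m, angles in degrees, forces in N, time in s.
With the tool pointing down it reaches from about 0.3 to 0.75 m from the base axis. Payload 8.5 kg.
Tool frame: the origin (TCP) lies between the finger pads; the fingertips stand 8 mm ahead of it and the grasp point (between the pads) lies 11 mm behind it; y points along the fingers, z is the direction in which the jaws open and shut, and the axes are right-handed (so a half turn about y gives the same grasp; the last joint's range is limited). The gripper opens to 85 mm and grips with 20 to 120 N. Pads are 22 mm wide; open, the fingers measure 114 mm over their backs; the gripper's body (76 mm by 85 mm) begins 54 mm behind the grasp point. The pads swing forward as they close: fully open they stand 13 mm farther back than shut.
Start: joints at [61.289, 21.807, 74.336, -0, 83.858, -12.336], TCP at [0.155, 0.528, 0.239] pointing down, gripper open.
Joint ranges: [-178.18, 178.18], [-50.72, 133.34], [12.68, 142.11], [-81.47, 261.47], [9.98, 163.14], [-165.26, 165.26]. Speed limits (degrees/s): [136.94, 136.94, 180, 180, 180, 180].

### API

Orientations are given as a 3x3 rotation matrix whose columns are the frame's x, y, z axes.
In Python, from rig import env, get_image gives the robot as it stands.
- The arm moves only by the tool move_arm, never from a script. Its argument "targets" is one flat list of numbers, 6 for each row, row after row: the shift along the tool's x, y, z in mm, then the turn, a rotation vector about the tool's x, y, z in rad. A call has exactly 5 rows; each row shifts and turns the commanded pose from where the row before left it, along the tool's axes as they then stand; what a row does not reach is not made up. A row lasts 1/8 s, in which the tool goes at most 62.5 mm and 10.7 degrees, less where a joint would pass 70% of its speed; a pose out of reach is approached as far as the arm can. A call is refused whole if a number of a shift passes 62.5 or a number of a turn 0.188, either way. A call with a gripper value outside its range is refused whole. "hand" is the opening, from -1 (shut) to 1 (fully open), so that 0 is half open, set as the call begins (left out, the last holds). The fingers move at their own pace and stop on an object; "squeeze" is the grip in N (left out, the last holds). Time passes only in rows, so rows that do not move let the fingers close, or fill a call up. It gives the time, the measured TCP pose, the force and the opening at its end, in the units of the state.
- env.observe(): the state, without advancing time (a new reading comes with each control period).
- get_image(name): name is "side" or "top"; returns a dict with "pixels" (420x560x3 uint8, red, green, blue), "z_map" (420x560 float32, m along the optical axis (not along the pixel's ray), 0 where there is no reading), "intrinsics" (3x3 intrinsics, pixels), "k1" (the pictures are not rectified: a ray, as slopes to the right and down, at radius r is drawn at 1 + k1 r^2 times it, then the intrinsics apply), "R" (3x3) and "t" (3): a world point X has camera coordinates R X + t. Camera axes: x right, y down, z forward; pixel columns grow to the right and rows downward; lengths in m; the calibration is good to about 2 mm. A picture is of the moment at which its call begins.
- env.close_job(): hands the job in, once; it reports no verdict.
The state is a dict: "time_s": time; "q": joint angles; "qvel": joint speeds; "joint_efforts": joint torques, N m; "position": TCP position; "tool_rot": TCP orientation; "ft_force": force on the tool from outside, world axes, zero at the start; "wrist_torque": the same for the moment, N m; "grip_width": finger opening in m.
Only numpy, scipy, OpenCV 4.12 (cv2) and the standard library are available. Lean on these libraries where they do the work, as an engineer would, in place of code of your own. Each camera call takes 0.05 s, during which the arm holds its last target.

### The job

On the optics bench, pick up the slide with the five white slits and slide it, nose first, under the red-lipped spring arm of the slide bed until its nose comes up to the two brass stop posts. Leave it lying flat, square and centred on the bed, held down by the arm, and leave the other two slides where they lie.

Things in the scene. Friction and masses are not known exactly. Their poses are not given: they have to be found in the camera images.
- slit_slide: Sizes in mm. Slide with five white slits: black frame 100 (x) x 60 (y) x 8 thick, nose (plain end) at x=50. Upright grey grip block 16 (x) x 28 (y) x 34 tall stands on it, centre at x=-32; its top is 42 above the underside. Pinch it from above, across its y. Origin: centre of underside, z up. About 80 g. Starts flat on the table, nose away from the robot within 30 degrees.
- slide_bed: Sizes in mm. Fixed blue block, aluminium top 90 wide (y), 25 above the table, from x=-110 (entrance, nearest the robot) to x=90; turned up to 20 degrees. Origin: at table height on its centre line, below the front faces of two brass stop posts (12 wide, 10 tall, at y=-26 and 26). Slides go in along +x, nose to x=0: then the slide's origin is at x=-50, y=0, z=25.
- clip_arm (a joint): In mm. Steel spring arm 22 wide on the bed's centre line, hinged at bed x=70; rad, 0 = down, grows as it lifts. Its pad (x=-14) hovers 1 over the bed top; a red lip rises from there at 25 degrees to x=-49, underside 16 up. Set the nose on the bed short of the lip (x=-62) and push: the frame lifts the arm to about 0.08. It presses with 1.5 to 3 N; pushing takes 2 to 6 N.
- round_slide: Another slide, to be left alone: one round white opening. Same frame, grip block and origin as the slit slide.
- amber_slide: Another slide, to be left alone: plain orange window. Same frame, grip block and origin as the slit slide.
Things that resemble listed ones, but are neither listed nor needed, are in the scene too. Leave any blue look-alike of the slit_slide alone. What is shaped like the slide_bed but green is not meant.

How it is judged:
By the outcome, as a careful person would: the job done as asked, in the order asked, and still so for the second after the job is handed in, with the robot touching nothing.
It also fails if it takes over 40 s, if anything falls off the work surface, if the arm or the gripper's body presses on something with over 40 N, if the wrist force passes 120 N, or if a joint passes its speed limit or range.

## Working session

There is one attempt and no reset: what is moved stays moved. The work goes in short steps, Python scripts to look and compute and a tool call to move; the robot and the scene stay as the last step left them, time stands still between calls to the robot, and variables do not carry over. Pictures are saved under pics/ and viewed, and the job is handed in when it is done.

Besides the shell and the picture viewer there is one more tool, called after "Emit:" in YAML: its name, and indented under it one key for each argument. move_arm: Moves the arm, as the interface text tells. Its arguments: {"type":"object","properties":{"targets":{"type":"array"},"hand":{"type":"number"},"squeeze":{"type":"number"}},"required":["targets"]}

```bash
ls; mkdir -p pics
python3 - <<'E'
from rig import env,get_image
import cv2,pickle,numpy as np
s=env.observe();print(s)
for n in("side","top"):
    d=get_image(n);pickle.dump(d,open(f"{n}0.pkl","wb"))
    cv2.imwrite(f"pics/{n}0.png",cv2.cvtColor(d["pixels"],cv2.COLOR_RGB2BGR)); print(d["intrinsics"],d["k1"],d["R"],d["t"])
E
```

```text
pics
{'time_s': 0.0, 'q': array([ 6.12884459e+01,  2.18417171e+01,  7.43852371e+01,  3.50913402e-04,
        8.38573274e+01, -1.23346891e+01]), 'qvel': array([-0.06226969, -0.08501189, -0.04054697,  0.04102598,  0.04725871,
        0.00956197]), 'joint_efforts': array([-4.07350910e-05, -4.48459232e+01, -2.31280392e+01, -2.46772970e-04,
        4.68905579e-03, -7.02468228e-06]), 'position': array([0.15492801, 0.52743718, 0.23870211]), 'tool_rot': array([[ 9.59427601e-01, -7.12006086e-04,  2.81954201e-01],
       [-2.81954918e-01, -1.28720761e-03,  9.59426791e-01],
       [-3.20184120e-04, -9.99998918e-01, -1.43573613e-03]]), 'ft_force': array([-0.9574114 ,  0.57771532, -0.59607519]), 'wrist_torque': array([0.06059806, 0.00749285, 0.02113757]), 'grip_width': 0.08547439290597372}
[[383.74910498   0.         279.14494761]
 [  0.         383.74910498 210.14539507]
 [  0.           0.           1.        ]] -0.08901204805383528 [[-0.97712609 -0.21151316 -0.02206346]
 [-0.12070218  0.63702391 -0.76133536]
 [ 0.1750874  -0.74125753 -0.64798278]] [0.56178819 0.09484688 0.83192907]
[[382.28318227   0.         278.53184307]
 [  0.         382.28318227 209.22160419]
 [  0.           0.           1.        ]] 0.004913733440538243 [[ 0.00451722 -0.99981735  0.01857065]
 [-0.98478237 -0.00767416 -0.17362255]
 [ 0.17373335 -0.01750375 -0.98463716]] [0.04129655 0.54046607 0.72310647]
```

View pics/side0.png

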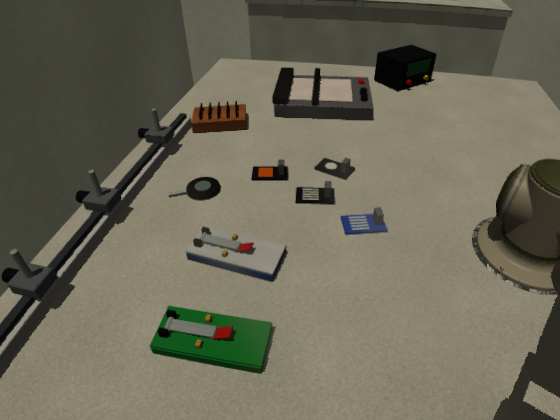

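View pics/top0.png

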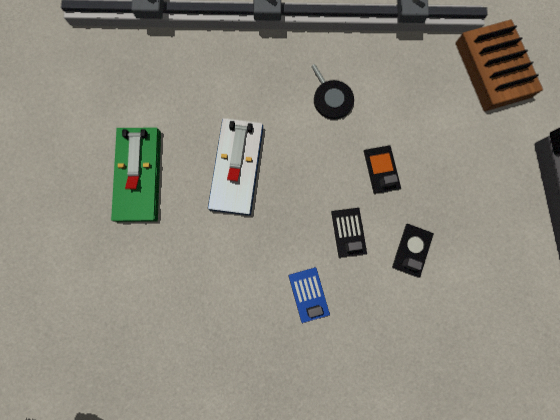

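The side view shows the black slit slide at about (315,195) and the blue-sided bed with its aluminium top at (237,253). In the top view they are at (349,233) and (236,166). The decoys are the blue slide (top view (309,295)) and the green bed (136,175). Next I'll zoom in and look at the depth.

```bash
cat > h.py <<'E'
import numpy as np,cv2,pickle
def load(n): return pickle.load(open(f"{n}.pkl","rb"))
def proj(d,X):
    c=np.asarray(X)@d["R"].T+d["t"]; s=c[...,:2]/c[...,2:]; r2=(s**2).sum(-1,keepdims=True)
    s=s*(1+d["k1"]*r2); K=d["intrinsics"]; return s*[K[0,0],K[1,1]]+[K[0,2],K[1,2]]
def slopes(d,uv):
    K=d["intrinsics"]; s0=(np.asarray(uv,float)-[K[0,2],K[1,2]])/[K[0,0],K[1,1]]; s=s0
    for _ in range(12): s=s0/(1+d["k1"]*(s**2).sum(-1,keepdims=True))
    return s
def onplane(d,uv,z):
    s=slopes(d,uv); r=np.concatenate([s,np.ones(s.shape[:-1]+(1,))],-1)@d["R"]; o=-d["R"].T@d["t"]
    return o+r*((z-o[2])/r[...,2])[...,None]
def cloud(d):
    v,u=np.mgrid[:420,:560]; s=slopes(d,np.stack([u,v],-1)); z=d["z_map"][...,None]
    return (np.concatenate([s,np.ones_like(z)],-1)*z-d["t"])@d["R"]
def crop(d,u0,v0,u1,v1,k): 
    return cv2.cvtColor(cv2.resize(d["pixels"][v0:v1,u0:u1],None,fx=k,fy=k,interpolation=cv2.INTER_NEAREST),cv2.COLOR_RGB2BGR)
E
python3 - <<'E'
from h import *
t=load("top0");s=load("side0")
a=crop(t,325,200,375,265,5);b=crop(t,200,110,270,220,5);c=crop(s,285,170,345,210,5);e=crop(s,180,220,295,285,5)
W=np.zeros((600,800,3),np.uint8)
W[:325,:250]=a;W[:550,250:600]=b
W[330:530,:250]=c[:200,:250]
cv2.imwrite("pics/z0.png",W);cv2.imwrite("pics/z1.png",e)
for n,d in(("top",t),("side",s)):
    P=cloud(d);v=d["z_map"]>0
    for (u,w) in [(349,225),(349,260),(240,200),(330,240)] if n=="top" else [(310,195),(240,263),(300,215)]: print(n,u,w,P[w,u].round(4))
E
```

```text
top 349 225 [ 0.5145 -0.105   0.0075]
top 349 260 [ 0.4416 -0.1046 -0.0008]
top 240 200 [0.5629 0.1243 0.0252]
top 330 240 [ 0.4834 -0.0656 -0.0016]
side 310 195 [ 0.5152 -0.1025  0.0087]
side 240 263 [0.6208 0.1711 0.0246]
side 300 215 [ 0.5282 -0.0265  0.003 ]
```

View pics/z0.png

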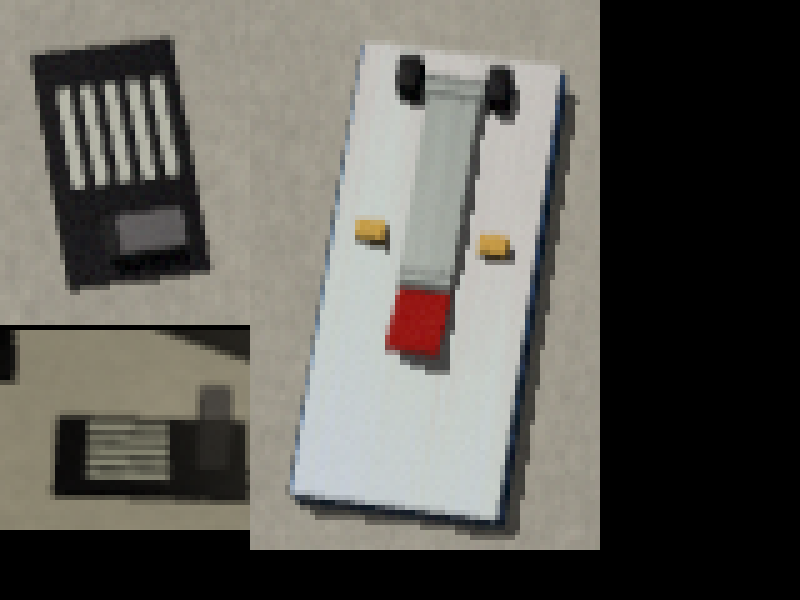

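View pics/z1.png

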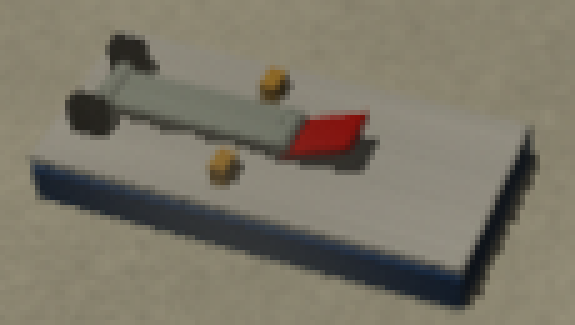

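The zooms show clean, sharp edges on both the slide and the bed. I'll fit their known outlines in each camera.

```bash
cat > fit.py <<'E'
from h import *
from scipy.optimize import minimize
def box(x0,x1,y0,y1,z0,z1): return np.array([[x,y,z] for x in(x0,x1) for y in(y0,y1) for z in(z0,z1)])/1e3
SL=[box(-50,50,-30,30,0,8),box(-40,-24,-14,14,8,42)]
BED=[box(-110,90,-45,45,0,25),]
def sil(d,parts,p,z,roi,k=4):
    u0,v0,u1,v1=roi; M=np.zeros(((v1-v0)*k,(u1-u0)*k),np.uint8)
    c,s=np.cos(p[2]),np.sin(p[2]); R=np.array([[c,-s,0],[s,c,0],[0,0,1]])
    for b in parts:
        uv=(proj(d,b@R.T+[p[0],p[1],z])-[u0,v0]+.5)*k-.5
        h=cv2.convexHull(uv.astype(np.float32)); cv2.fillConvexPoly(M,np.round(h*16).astype(np.int32),255,shift=4)
    return cv2.resize(M,(u1-u0,v1-v0),interpolation=cv2.INTER_AREA)/255.
def fit(ds,rois,masks,parts,p0,z):
    f=lambda p:sum(np.abs(sil(d,parts,p,z,r)-m).sum() for d,r,m in zip(ds,rois,masks))
    p=np.array(p0,float)
    for sc in(1,.5,.2): 
        S=np.array([p]+[p+sc*e for e in np.diag([.006,.006,.06])]); r=minimize(f,p,method="Nelder-Mead",options=dict(initial_simplex=S,xatol=1e-5,fatol=.01)); p=r.x
    return p,r.fun
def fillm(m):
    m=cv2.morphologyEx(m.astype(np.uint8),cv2.MORPH_CLOSE,np.ones((3,3)))
    c,_=cv2.findContours(m,cv2.RETR_EXTERNAL,cv2.CHAIN_APPROX_NONE); o=np.zeros_like(m)
    cv2.drawContours(o,[max(c,key=cv2.contourArea)],-1,1,-1); return o.astype(float)
E
python3 - <<'E'
from fit import *
t=load("top0");s=load("side0")
rs=(325,200,375,265);ss=(288,172,345,209);rb=(200,110,270,220);sb=(180,220,295,285)
def im(d,r): return d["pixels"][r[1]:r[3],r[0]:r[2]].astype(int)
a=im(t,rs);mt=fillm((a.max(2)<85)|((a[...,2]-a[...,0]>-3)&(a.max(2)<130)))
b=im(s,ss);ms=fillm(b.max(2)<62)
pt=fit([t],[rs],[mt],SL,[.5,-.1,.1],0);ps=fit([s],[ss],[ms],SL,[.5,-.1,.1],0)
print(mt.sum(),ms.sum(),pt,ps)
c=im(t,rb);mb=fillm((c[...,2]-c[...,0]>-3)&(c.max(2)>40)|(c.min(2)>175))
e=im(s,sb)
print("bed",mb.sum(),fit([t],[rb],[mb],BED,[.645,.12,-.1],0))
# bed side: hull of raised pixels by depth
P=cloud(s)[sb[1]:sb[3],sb[0]:sb[2]]
mm=((e[...,2]-e[...,0]>8)|(P[...,2]>.012)).astype(np.uint8);mm=fillm(mm)
print("bedside",mm.sum(),fit([s],[sb],[mm],BED,[.645,.12,-.1],0))
o=[]
for m,d,r,parts,p in((mt,t,rs,SL,pt[0]),(ms,s,ss,SL,ps[0]),(mb,t,rb,BED,fit([t],[rb],[mb],BED,[.645,.12,-.1],0)[0]),(mm,s,sb,BED,fit([s],[sb],[mm],BED,[.645,.12,-.1],0)[0])):
    S=sil(d,parts,p,0,r);x=np.stack([S*0,S,m],-1)*255; x=cv2.resize(x,None,fx=2.5,fy=2.5,interpolation=0);y=np.zeros((280,300,3));y[:x.shape[0],:x.shape[1]]=x[:280,:300];o.append(y)
cv2.imwrite("pics/m0.png",np.vstack([np.hstack(o[:2]),np.hstack(o[2:])]))
# lip/posts red/gold
for n,d,r in(("t",t,rb),("s",s,sb)):
    a=im(d,r);red=(a[...,0]>110)&(a[...,1]<60);ys,xs=np.nonzero(red);print(n,"red",xs.mean()+r[0],ys.mean()+r[1])
    g=((a[...,0]-a[...,2]>60)&~red&(a[...,1]>80)).astype(np.uint8);k=cv2.connectedComponentsWithStats(g);print(k[2][1:,4],k[3][1:]+[r[0],r[1]])
E
```

```text
1357.0 411.0 (array([ 0.50040751, -0.10445255,  0.14209376]), np.float64(50.68627450980392)) (array([ 0.50409129, -0.11097971,  0.16181241]), np.float64(291.0980392156863))
bed 4034.0 (array([ 0.64800196,  0.13409539, -0.12074033]), np.float64(104.54117647058823))
bedside 3248.0 (array([ 0.65434464,  0.12759881, -0.12235207]), np.float64(278.9843137254902))
t red 233.25210084033614 173.74789915966386
[23 22] [[223.60869565 155.43478261]
 [248.27272727 158.5       ]]
s red 245.20588235294116 246.11764705882354
[13 13] [[234.15384615 235.15384615]
 [223.84615385 251.61538462]][ WARN:0@1.201] global loadsave.cpp:1063 imwrite_ Unsupported depth image for selected encoder is fallbacked to CV_8U.
```

View pics/m0.png

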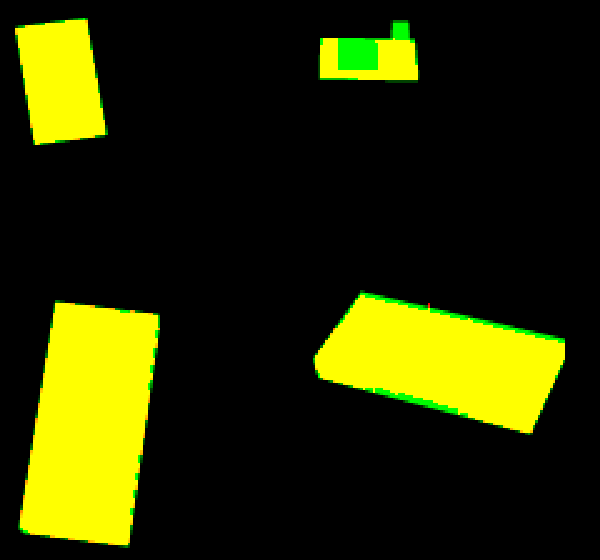

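```bash
cat > plan.py <<'E'
import numpy as np
from scipy.spatial.transform import Rotation as Ro
def plan(pos,yaw,target,tyaw_deg):
    # tool x yaw current->target; shifts after turning
    c,s=np.cos(np.radians(tyaw_deg)),np.sin(np.radians(tyaw_deg))
    R=np.array([[c,0,-s],[s,0,c],[0,-1,0]]); R[:,2]=np.cross(R[:,0],R[:,1])
    return ((np.array(target)-pos)@R*1000).round(1), R
def show(target,tyaw_deg):
    from rig import env
    o=env.observe();Rc=o["tool_rot"];d,R=plan(o["position"],0,target,tyaw_deg)
    print("t",o["time_s"],"pos",o["position"].round(4),"F",o["ft_force"].round(1),"w",round(o["grip_width"],4))
    print("turn tool rotvec",Ro.from_matrix(Rc.T@R).as_rotvec().round(4),"then shift",d, "cur shift in tool axes",((np.array(target)-o["position"])@Rc*1000).round(1),"yaw",np.degrees(np.arctan2(Rc[1,0],Rc[0,0])).round(2))
E
python3 - <<'E'
from h import *
from plan import show
t=load("top0");s=load("side0")
print(onplane(t,np.array([354.5,245.5]),.042))
P=cloud(t);r=P[200:265,325:375].reshape(-1,3);r=r[r[:,2]>.036];print(len(r),r.min(0),r.max(0),r.mean(0))
P=cloud(s);r=P[170:209,310:345].reshape(-1,3);r=r[r[:,2]>.036];print(len(r),r.min(0),r.max(0),r.mean(0))
print("round",onplane(t,np.array([413,265.]),.042),onplane(t,np.array([[396,272],[404,227],[431,235]]),.008))
show([.4703,-.1116,.15],8.3)
E
```

```text
[ 0.46854696 -0.10782112  0.042     ]
128 [ 0.4064272  -0.1237815   0.03706875] [0.47588369 0.05809371 0.80506769] [ 0.45999044 -0.08730869  0.13681359]
57 [ 0.41472582 -0.12449312  0.03728438] [0.48016441 0.67507955 0.62368098] [ 0.4636132  -0.01182665  0.11339005]
round [ 0.4305606  -0.22332224  0.042     ] [[ 0.41710532 -0.19967957  0.008     ]
 [ 0.51100066 -0.22129648  0.008     ]
 [ 0.49442494 -0.27757028  0.008     ]]
t 0.1 pos [0.1549 0.5275 0.2388] F [0.4 1.1 0.3] w 0.0853
turn tool rotvec [ 0.0012 -0.4306 -0.0005] then shift [ 219.8   88.8 -677.9] cur shift in tool axes [ 482.8   89.3 -524.1] yaw -16.37
```

Emit:
move_arm:
  targets: [0, 0, 0, 0, -0.1435, 0, 0, 0, 0, 0, -0.1435, 0, 0, 0, 0, 0, -0.1435, 0, 17, 4, -52, 0, 0, 0, 17, 4, -52, 0, 0, 0]
  hand: 0.3
  squeeze: 40

```text
time_s: 0.72
position: [0.2038, 0.4284, 0.2307]
tool_rot: [[0.989, -0.0, -0.146], [0.146, -0.001, 0.989], [-0.0, -1.0, -0.001]]
ft_force: [0.7, 0.1, 0.9]
grip_width: 0.0558
```

Emit:
move_arm:
  targets: [17, 4, -52, 0, 0, 0, 17, 4, -52, 0, 0, 0, 17, 4, -52, 0, 0, 0, 17, 4, -52, 0, 0, 0, 17, 4, -52, 0, 0, 0]

```text
time_s: 1.35
position: [0.3257, 0.183, 0.2112]
tool_rot: [[0.99, 0.0, -0.144], [0.144, 0.0, 0.99], [0.0, -1.0, -0.0]]
ft_force: [-0.2, 1.7, -0.3]
grip_width: 0.0557
```

Emit:
move_arm:
  targets: [17, 8, -52, 0, 0, 0, 17, 8, -52, 0, 0, 0, 17, 8, -52, 0, 0, 0, 17, 8, -52, 0, 0, 0, 17, 8, -52, 0, 0, 0]

```text
time_s: 1.98
position: [0.4473, -0.0622, 0.1709]
tool_rot: [[0.99, -0.0, -0.144], [0.144, 0.0, 0.99], [-0.0, -1.0, 0.0]]
ft_force: [1.0, 1.2, 0.3]
grip_width: 0.0549
```

Run:
```python
from plan import show
show([.4695,-.110,.10],8.3)
```

```text
t 1.975 pos [ 0.4473 -0.0622  0.1709] F [1.  1.2 0.3] w 0.0549
turn tool rotvec [-0.0002 -0.0006 -0.0002] then shift [ 15.   70.9 -50.5] cur shift in tool axes [ 15.1  70.9 -50.5] yaw 8.27
```

Emit:
move_arm:
  targets: [5, 10, -17, 0, 0, 0, 5, 10, -17, 0, 0, 0, 5, 30, -17, 0, 0, 0, 0, 20, 0, 0, 0, 0, 0, 0, 0, 0, 0, 0]

```text
time_s: 2.6
position: [0.4683, -0.1077, 0.1002]
tool_rot: [[0.989, -0.003, -0.145], [0.145, 0.002, 0.989], [-0.003, -1.0, 0.002]]
ft_force: [0.9, 0.4, 0.5]
grip_width: 0.0555
```

Run:
```python
from h import *
from rig import get_image
from plan import show
show([.4695,-.110,.021],8.3)
for n in("side","top"):
    d=get_image(n);pickle.dump(d,open(f"{n}1.pkl","wb"))
a=crop(load("side1"),270,120,380,215,5);b=crop(load("top1"),310,190,390,280,5)
W=np.zeros((480,800,3),np.uint8);W[:475,:400]=a[:475,:400];W[:450,400:]=b;cv2.imwrite("pics/g1.png",W)
```

```text
t 2.6 pos [ 0.4683 -0.1077  0.1002] F [0.9 0.4 0.5] w 0.0555
turn tool rotvec [-0.0021  0.0008 -0.0028] then shift [ 0.9 79.2 -2.4] cur shift in tool axes [ 1.1 79.2 -2.6] yaw 8.35
```

View pics/g1.png

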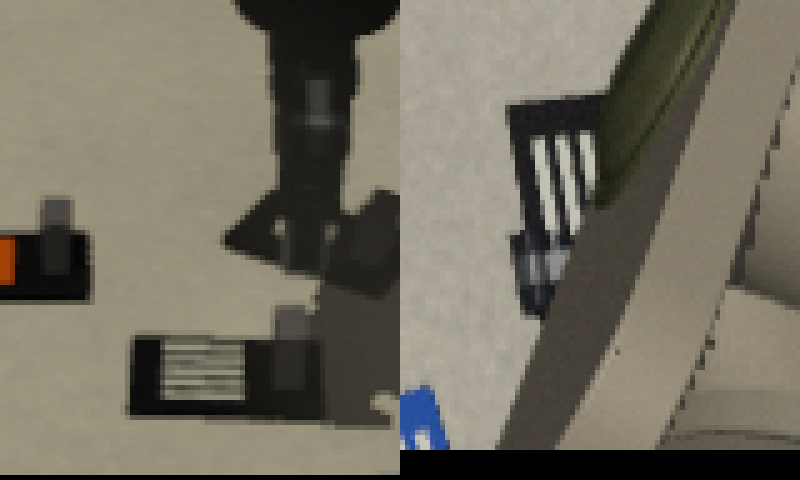

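The side crop shows the gripper above the slit slide's block: block at side px ≈(328,187), fingers at ≈(331,168). I'll compare that with the projected TCP.

Run:
```python
from h import *
s=load("side1");t=load("top1")
T=np.array([.4683,-.1077,.1002])
for dz in(-.008,0,.011,.03): print(dz,(proj(s,T+[0,0,dz])-[270,120])*5,(proj(t,T+[0,0,dz])-[310,190])*5)
P=cloud(s)[170:209,310:345].reshape(-1,3);r=P[(P[:,2]>.037)&(P[:,2]<.06)];print(len(r),r.min(0),r.max(0),np.median(r,0))
b=np.array([.4695,-.110,.042]);print("block pred",(proj(s,b)-[270,120])*5,(proj(s,b-[0,0,.017])-[270,120])*5)
```

```text
-0.008 [301.72818324 244.85071663] [250.93651337 267.4057313 ]
0 [302.75335901 231.18686334] [255.88420612 265.5606634 ]
0.011 [304.17728667 212.15886272] [262.87005255 262.95557903]
0.03 [306.67632159 178.62318034] [275.46250674 258.25986264]
52 [ 0.46220441 -0.12418846  0.037066  ] [ 0.48022737 -0.09604089  0.04603109] [ 0.47006131 -0.10642926  0.04255313]
block pred [293.6410573  324.41977786] [291.62838612 351.12983034]
```

Emit:
move_arm:
  targets: [2, 15, -2, 0, 0, 0, 0, 15, 0, 0, 0, 0, 0, 15, 0, 0, 0, 0, 0, 10, 0, 0, 0, 0, 0, 0, 0, 0, 0, 0]

```text
time_s: 3.32
position: [0.4712, -0.1102, 0.0458]
tool_rot: [[0.99, -0.001, -0.144], [0.144, 0.0, 0.99], [-0.001, -1.0, 0.001]]
ft_force: [-0.3, -0.0, -0.1]
grip_width: 0.0555
```

Run:
```python
from h import *
from rig import get_image
from plan import show
show([.4705,-.110,.021],8.3)
d=get_image("side");pickle.dump(d,open("side2.pkl","wb"))
a=crop(d,270,120,380,215,5);cv2.imwrite("pics/g2.png",a)
```

```text
t 3.325 pos [ 0.4712 -0.1102  0.0458] F [-0.3 -0.  -0.1] w 0.0555
turn tool rotvec [-0.0006 -0.     -0.0009] then shift [-0.7 24.8  0.3] cur shift in tool axes [-0.6 24.8  0.3] yaw 8.3
```

View pics/g2.png

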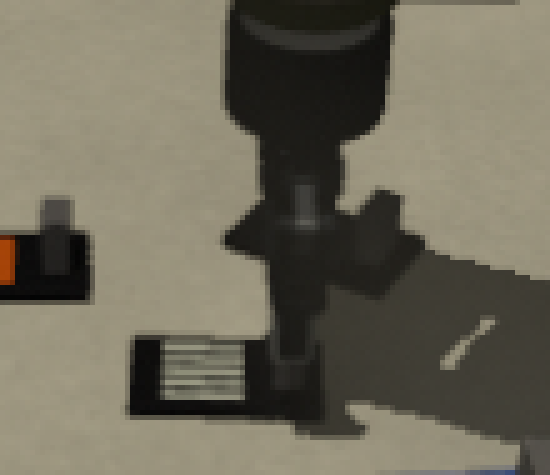

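The fingers straddle the block and line up with it in x (side px ≈(329,192)). I'll descend and close.

Emit:
move_arm:
  targets: [0, 9, 0, 0, 0, 0, 0, 9, 0, 0, 0, 0, 0, 6, 0, 0, 0, 0, 0, 0, 0, 0, 0, 0, 0, 0, 0, 0, 0, 0]

```text
time_s: 4.0
position: [0.4714, -0.1105, 0.0224]
tool_rot: [[0.99, 0.0, -0.144], [0.144, -0.0, 0.99], [0.0, -1.0, -0.0]]
ft_force: [0.1, -0.3, 0.5]
grip_width: 0.0557
```

Emit:
move_arm:
  targets: [0, 0, 0, 0, 0, 0, 0, 0, 0, 0, 0, 0, 0, 0, 0, 0, 0, 0, 0, 0, 0, 0, 0, 0, 0, 0, 0, 0, 0, 0]
  hand: -1
  squeeze: 40

```text
time_s: 4.62
position: [0.4715, -0.1105, 0.0226]
tool_rot: [[0.99, 0.001, -0.144], [0.144, -0.0, 0.99], [0.0, -1.0, -0.0]]
ft_force: [-1.4, 0.2, 6.5]
grip_width: 0.0273
```

Emit:
move_arm:
  targets: [0, -4, 0, 0, 0, 0, 0, -14, 0, 0, 0, 0, 0, -24, 0, 0, 0, 0, 0, -24, 0, 0, 0, 0, 0, -14, 0, 0, 0, 0]

```text
time_s: 5.25
position: [0.4716, -0.1105, 0.1042]
tool_rot: [[0.99, 0.002, -0.144], [0.144, -0.001, 0.99], [0.002, -1.0, -0.001]]
ft_force: [-0.1, 0.4, -1.7]
grip_width: 0.0277
```

Run:
```python
from h import *
from rig import get_image
from plan import show
# bed target: pre-insert slide origin bed x=-62-50-? 
show([.55,.1,.1],-6.93)
d=get_image("side");pickle.dump(d,open("side3.pkl","wb"))
cv2.imwrite("pics/g3.png",crop(d,180,100,380,290,4)[:, :800])
```

```text
t 5.25 pos [ 0.4716 -0.1105  0.1042] F [-0.1  0.4 -1.7] w 0.0277
turn tool rotvec [0.0009 0.2657 0.0017] then shift [ 52.4   4.2 218.4] cur shift in tool axes [107.9   4.2 197. ] yaw 8.3
```

View pics/g3.png

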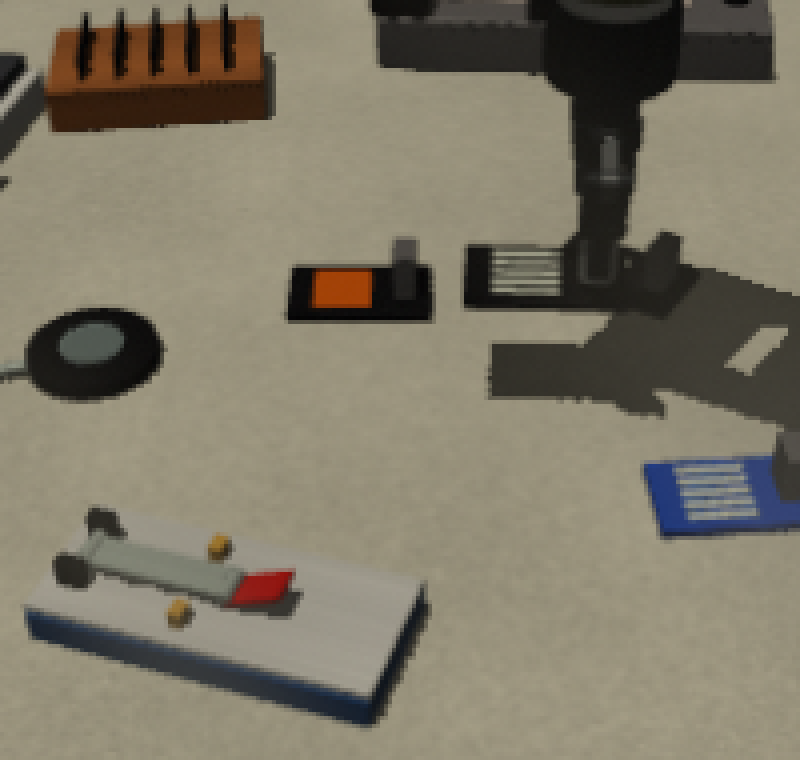

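The slide is held level and the other slides haven't moved. I'll carry it to a hover just short of the bed's lip.

Run:
```python
from plan import show
show([.4976,.1512,.085],-6.93)
```

```text
t 5.3 pos [ 0.4722 -0.1107  0.1054] F [ 0.6 -0.2  1. ] w 0.0274
turn tool rotvec [0.002  0.2658 0.0037] then shift [ -6.4  20.4 263.1] cur shift in tool axes [ 62.9  20.  255.5] yaw 8.3
```

Emit:
move_arm:
  targets: [0, 0, 0, 0, 0.1, 0, 0, 0, 20, 0, 0.1, 0, 0, 0, 30, 0, 0.066, 0, 0, 0, 38, 0, 0, 0, 0, 4, 38, 0, 0, 0]

```text
time_s: 5.92
position: [0.4814, 0.016, 0.0987]
tool_rot: [[0.993, 0.001, 0.121], [-0.121, -0.0, 0.993], [0.001, -1.0, -0.0]]
ft_force: [0.6, 0.0, -0.7]
grip_width: 0.0272
```

Emit:
move_arm:
  targets: [-1, 4, 38, 0, 0, 0, -1, 4, 38, 0, 0, 0, -1, 4, 32, 0, 0, 0, -1, 4, 25, 0, 0, 0, 0, 0, 8, 0, 0, 0]

```text
time_s: 6.55
position: [0.4941, 0.1565, 0.0822]
tool_rot: [[0.993, -0.001, 0.119], [-0.119, -0.0, 0.993], [-0.001, -1.0, -0.0]]
ft_force: [-0.1, -0.5, -0.5]
grip_width: 0.0278
```

Emit:
move_arm:
  targets: [0, 0, 0, 0, 0, 0, 0, 0, 0, 0, 0, 0, 0, 0, 0, 0, 0, 0, 0, 0, 0, 0, 0, 0, 0, 0, 0, 0, 0, 0]

```text
time_s: 7.18
position: [0.4944, 0.1552, 0.0824]
tool_rot: [[0.993, 0.0, 0.121], [-0.121, -0.0, 0.993], [0.0, -1.0, -0.0]]
ft_force: [-0.0, -0.8, -0.4]
grip_width: 0.0275
```

```bash
cat > look.py <<'E'
import sys
from h import *
from rig import get_image
from plan import show
k=sys.argv[1]
show([.4976,.1512,.065],-6.93)
for n in("side","top"):
    d=get_image(n);pickle.dump(d,open(f"{n}{k}.pkl","wb"))
a=crop(load("side"+k),180,190,340,290,5);b=crop(load("top"+k),190,100,310,260,5)[:,:600]
cv2.imwrite(f"pics/s{k}.png",a);cv2.imwrite(f"pics/t{k}.png",b[-600:] if False else cv2.resize(b,None,fx=.75,fy=.75,interpolation=0))
E
python3 look.py 4
```

```text
t 7.175 pos [0.4944 0.1552 0.0824] F [-0.  -0.8 -0.4] w 0.0275
turn tool rotvec [ 0.     -0.0006  0.    ] then shift [ 3.6 17.4 -3.6] cur shift in tool axes [ 3.6 17.4 -3.6] yaw -6.97
```

View pics/s4.png

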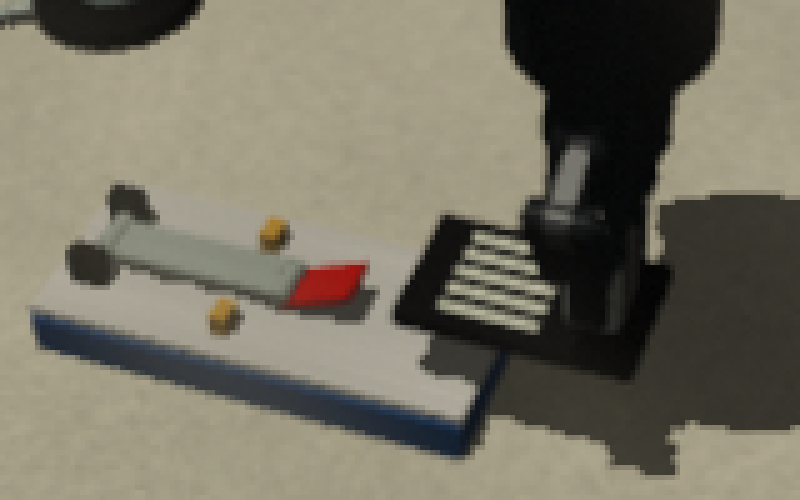

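View pics/t4.png

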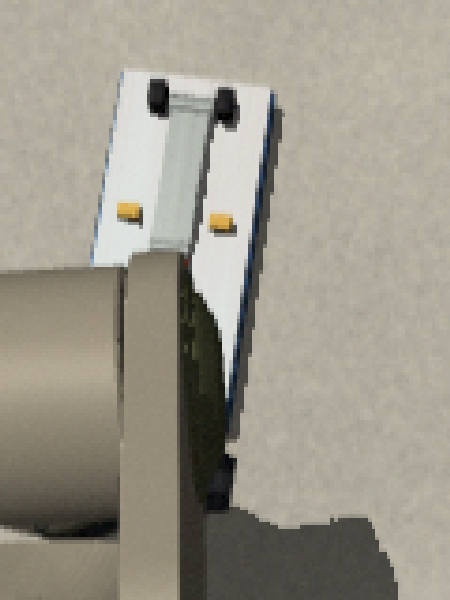

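The slide hovers just short of the lip, nose corners at side crop (445,215) and (395,315). The top view is blocked by the arm. I'll fit the slide and bed in the side camera alone to get their relative pose.

```bash
cat > fs.py <<'E'
import sys
from fit import *
def bedfit(s,s0,dbg=False):
    r=(180,215,295,290);a=s0["pixels"][r[1]:r[3],r[0]:r[2]].astype(int)
    m=fillm((a[...,0]-a[...,2]<14)&(a.max(2)>35)|(a[...,2]-a[...,0]>5))
    p,f=fit([s0],[r],[m],BED,[.652,.13,-.12],0); return p,f,m,r
FR=[SL[0]]
def slidefit(s,z,p0,roi,ign):
    a=s["pixels"][roi[1]:roi[3],roi[0]:roi[2]].astype(int)
    m=fillm((a.max(2)<48)).astype(float)
    W=np.ones_like(m)
    for (x0,y0,x1,y1) in ign: W[max(0,y0-roi[1]):y1-roi[1],max(0,x0-roi[0]):x1-roi[0]]=0
    f=lambda p:(np.abs(sil(s,FR,p,z,roi)-m)*W).sum()
    p=np.array(p0,float)
    for sc in(1,.5,.2,.1):
        S=np.array([p]+[p+sc*e for e in np.diag([.006,.006,.06])]); r=minimize(f,p,method="Nelder-Mead",options=dict(initial_simplex=S,xatol=1e-5,fatol=.01)); p=r.x
    return p,r.fun,m*W,sil(s,FR,p,z,roi)
E
python3 - <<'E'
from fs import *
s0=load("side0");s=load("side4")
b,f,mb,rb=bedfit(s,s0);print("bed",b,np.degrees(b[2]),f)
roi=(255,225,320,270);ign=[(283,0,320,258)]
for z in(.057,.060):
    p,f,m,S=slidefit(s,z,[.525,.15,-.12],roi,ign)
    c,n=np.cos(b[2]),np.sin(b[2]);d=p[:2]-b[:2]
    print(z,p,f,"in bed",c*d[0]+n*d[1],-n*d[0]+c*d[1],np.degrees(p[2]-b[2]))
B=sil(s0,BED,b,0,rb)
A=cv2.resize(np.stack([B*0,B,mb],-1)*255,None,fx=4,fy=4,interpolation=0);C=cv2.resize(np.stack([S*0,S,m],-1)*255,None,fx=5,fy=5,interpolation=0)
W=np.zeros((600,480,3));W[:300,:460]=A;W[320:545,:325]=C;cv2.imwrite("pics/m4.png",W.astype(np.uint8))
E
```

```text
bed [ 0.65085805  0.13042837 -0.12749973] -7.305196320555547 2733.1019607843136
0.057 [ 0.52592886  0.14685411 -0.11983348] 295.9254901960784 in bed -0.12600373966192005 0.00040709704003949465 0.4392434628865111
0.06 [ 0.52542926  0.14952534 -0.11659539] 300.0431372549019 in bed -0.12683894883745878 0.0029931219115715176 0.6247723749666322
```

View pics/m4.png

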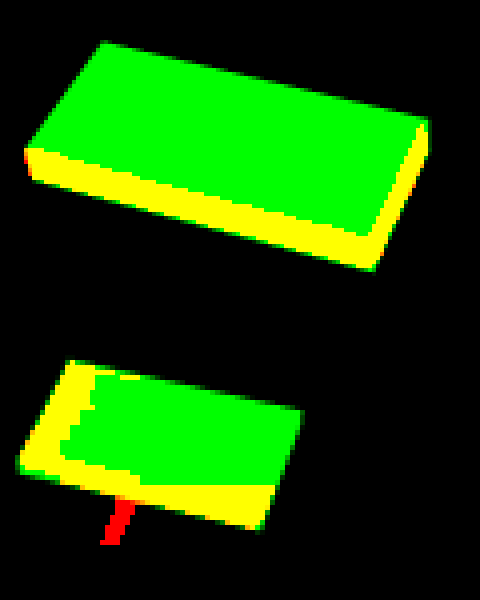

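Emit:
move_arm:
  targets: [2, 5, -2, 0, 0, 0, 0, 10, 0, 0, 0, 0, 0, 10, 0, 0, 0, 0, 0, 5, 0, 0, 0, 0, 0, 0, 0, 0, 0, 0]

```text
time_s: 7.9
position: [0.496, 0.1532, 0.0518]
tool_rot: [[0.993, -0.001, 0.121], [-0.121, -0.0, 0.993], [-0.001, -1.0, -0.0]]
ft_force: [0.2, 0.1, -0.6]
grip_width: 0.0273
```

```bash
python3 look.py 5
python3 - <<'E'
from h import *
s=load("side0")["pixels"].astype(int)
for u,v in [(230,238),(250,237),(270,240),(275,245),(260,262),(240,262),(205,247),(262,238),(285,237),(295,250),(260,230),(235,228),(205,228)]: print(u,v,s[v-1:v+2,u-1:u+2].mean((0,1)).round())
E
```

```text
t 7.9 pos [0.496  0.1532 0.0518] F [ 0.2  0.1 -0.6] w 0.0273
turn tool rotvec [ 0.0002 -0.0003 -0.001 ] then shift [  1.9 -13.2  -1.8] cur shift in tool axes [  1.9 -13.2  -1.8] yaw -6.95
230 238 [133. 129. 115.]
250 237 [139. 135. 120.]
270 240 [138. 132. 114.]
275 245 [144. 140. 127.]
260 262 [145. 141. 128.]
240 262 [140. 136. 124.]
205 247 [142. 138. 125.]
262 238 [139. 133. 114.]
285 237 [133. 128. 108.]
295 250 [135. 129. 110.]
260 230 [136. 130. 110.]
235 228 [141. 134. 114.]
205 228 [51. 49. 43.]
```

View pics/s5.png

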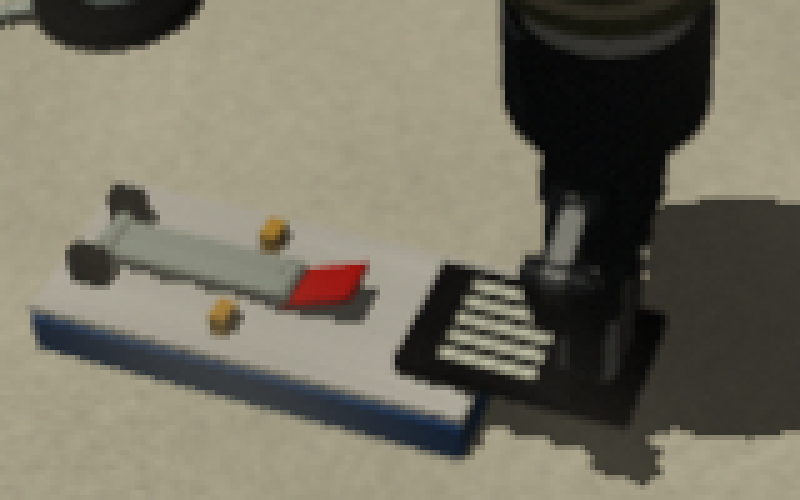

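```bash
cat >> fs.py <<'E'
def bedfit2(s0):
    r=(180,215,295,290);a=cv2.GaussianBlur(s0["pixels"].astype(np.float32),(0,0),.8)[r[1]:r[3],r[0]:r[2]]
    q=(a[...,0]-a[...,2])/a.mean(2); m=((q<.155)&((a.max(2)>100)|(q<-.1))).astype(np.uint8)
    m=cv2.morphologyEx(m,cv2.MORPH_CLOSE,np.ones((5,5))); m=fillm(m)
    p,f=fit([s0],[r],[m],BED,[.652,.13,-.12],0); return p,f,m,r
def rel(p,b):
    c,n=np.cos(b[2]),np.sin(b[2]);d=p[:2]-b[:2]
    return np.array([c*d[0]+n*d[1],-n*d[0]+c*d[1]])*1e3,np.degrees(p[2]-b[2])
E
python3 - <<'E'
from fs import *
s0=load("side0");s=load("side5")
b,f,mb,rb=bedfit2(s0);print("bed",b,np.degrees(b[2]),f)
B=sil(s0,BED,b,0,rb);A=cv2.resize(np.stack([B*0,B,mb],-1)*255,None,fx=5,fy=5,interpolation=0)
roi=(255,235,320,280);ign=[(283,0,320,268)]
for z in(.027,.029):
    p,f,m,S=slidefit(s,z,[.525,.15,-.12],roi,ign);print(z,p,f,rel(p,b))
C=cv2.resize(np.stack([S*0,S,m],-1)*255,None,fx=5,fy=5,interpolation=0)
W=np.zeros((600,600,3));W[:375,:575]=A;W[375:,:325]=C;cv2.imwrite("pics/m5.png",W.astype(np.uint8))
t=load("top0")
for n,d,uv in(("t",t,[[223.6,155.43],[248.27,158.5]]),("s",s0,[[234.15,235.15],[223.85,251.6]])):
    X=onplane(d,np.array(uv),.033);print(n,X.round(4),X.mean(0))
    for bb in ([.648,.1341,-.1207],b): print([rel(x[:2].tolist()+[0] if 0 else np.r_[x[:2],0],np.array(bb))[0].round(1) for x in X])
E
```

```text
bed [ 0.65364197  0.13105659 -0.12255467] -7.021865488937483 325.7882352941176
0.027 [ 0.52771738  0.14511418 -0.11046702] 283.9607843137255 (array([-126.69860951,   -1.44188865]), np.float64(0.6925712745087883))
0.029 [ 0.52698047  0.14699448 -0.11935837] 286.59215686274507 (array([-127.65986149,    0.33421771]), np.float64(0.18313453246136122))
t [[0.6563 0.1601 0.033 ]
 [0.6502 0.1083 0.033 ]] [0.65322628 0.13420923 0.033     ]
[array([ 5.1, 26.8]), array([  5.2, -25.3])]
[array([-0.9, 29.1]), array([ -0.7, -23. ])]
s [[0.6543 0.1016 0.033 ]
 [0.661  0.1539 0.033 ]] [0.65766576 0.12775864 0.033     ]
[array([ 10.2, -31.5]), array([10.5, 21.2])]
[array([  4.3, -29.2]), array([ 4.5, 23.6])]
```

View pics/m5.png

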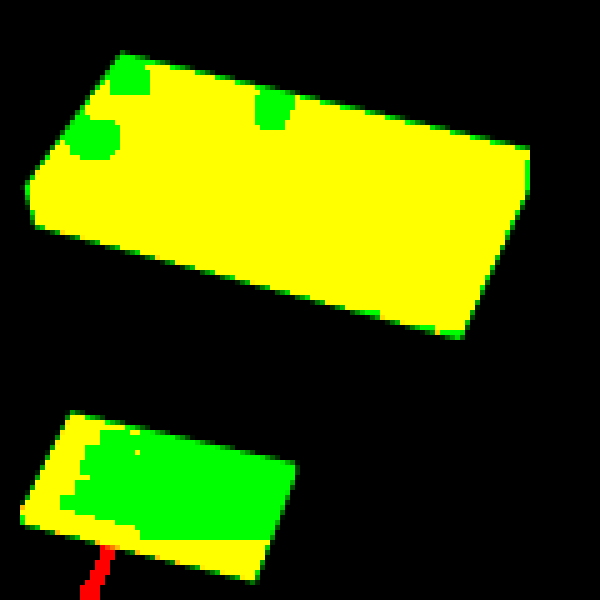

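The slide sits square to the bed to within about 0.2–0.5°. In y the side edges, the posts and the TCP disagree by 1–3 mm. I'll shift 1 mm, touch down, and then push with the force monitored.

Emit:
move_arm:
  targets: [2, 1, -1, 0, 0, 0, 0, 1, 0, 0, 0, 0, 0, 0.7, 0, 0, 0, 0, 0, 0.5, 0, 0, 0, 0, 0, 0, 0, 0, 0, 0]

```text
time_s: 8.62
position: [0.498, 0.152, 0.0491]
tool_rot: [[0.993, -0.0, 0.121], [-0.121, -0.0, 0.993], [-0.0, -1.0, -0.0]]
ft_force: [0.7, 0.6, -1.5]
grip_width: 0.0275
```

Emit:
move_arm:
  targets: [0, 0.3, 0, 0, 0, 0, 0, 0.3, 0, 0, 0, 0, 0, 0.2, 0, 0, 0, 0, 0, 0, 0, 0, 0, 0, 0, 0, 0, 0, 0, 0]

```text
time_s: 9.25
position: [0.498, 0.152, 0.0483]
tool_rot: [[0.993, 0.0, 0.121], [-0.121, -0.0, 0.993], [0.0, -1.0, -0.0]]
ft_force: [0.5, -0.1, -0.4]
grip_width: 0.027
```

Emit:
move_arm:
  targets: [0, 0.3, 0, 0, 0, 0, 0, 0.3, 0, 0, 0, 0, 0, 0.2, 0, 0, 0, 0, 0, 0, 0, 0, 0, 0, 0, 0, 0, 0, 0, 0]

```text
time_s: 9.88
position: [0.498, 0.152, 0.0476]
tool_rot: [[0.993, 0.0, 0.121], [-0.121, -0.0, 0.993], [0.0, -1.0, -0.0]]
ft_force: [-0.9, -0.7, 2.1]
grip_width: 0.0273
```

Emit:
move_arm:
  targets: [8, 0, 0, 0, 0, 0, 8, 0, 0, 0, 0, 0, 8, 0, 0, 0, 0, 0, 6, 0, 0, 0, 0, 0, 4, 0, 0, 0, 0, 0]

```text
time_s: 10.5
position: [0.5319, 0.1479, 0.0477]
tool_rot: [[0.993, -0.001, 0.121], [-0.121, 0.0, 0.993], [-0.001, -1.0, -0.0]]
ft_force: [-6.2, 0.2, 6.1]
grip_width: 0.0275
```

```bash
python3 look.py 6
```

```text
t 10.5 pos [0.5319 0.1479 0.0477] F [-6.2  0.2  6.1] w 0.0275
turn tool rotvec [ 0.     -0.0004 -0.0009] then shift [-34.5 -17.3  -0.8] cur shift in tool axes [-34.5 -17.3  -0.8] yaw -6.95
```

View pics/s6.png

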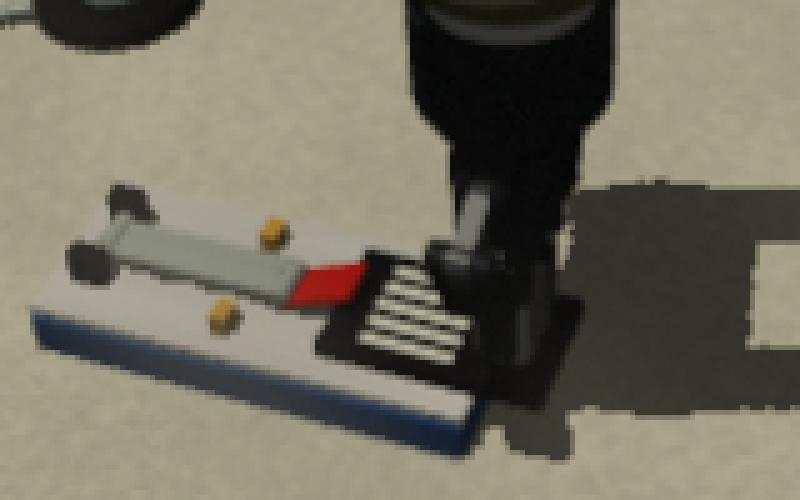

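The nose is under the red lip (side crop ≈(345,300)) and the slide is flat. Force is about 6 N. I'll keep pushing.

Emit:
move_arm:
  targets: [5, 0, 0, 0, 0, 0, 5, 0, 0, 0, 0, 0, 5, 0, 0, 0, 0, 0, 5, 0, 0, 0, 0, 0, 4, 0, 0, 0, 0, 0]

```text
time_s: 11.22
position: [0.5533, 0.1454, 0.0476]
tool_rot: [[0.993, -0.006, 0.121], [-0.121, 0.0, 0.993], [-0.006, -1.0, -0.0]]
ft_force: [-15.2, 1.7, 14.8]
grip_width: 0.0273
```

```bash
python3 look.py 7
```

```text
t 11.225 pos [0.5533 0.1454 0.0476] F [-15.2   1.7  14.8] w 0.0273
turn tool rotvec [ 0.0004  0.     -0.0061] then shift [-56.  -17.4  -1. ] cur shift in tool axes [-56.1 -17.   -1. ] yaw -6.93
```

View pics/s7.png

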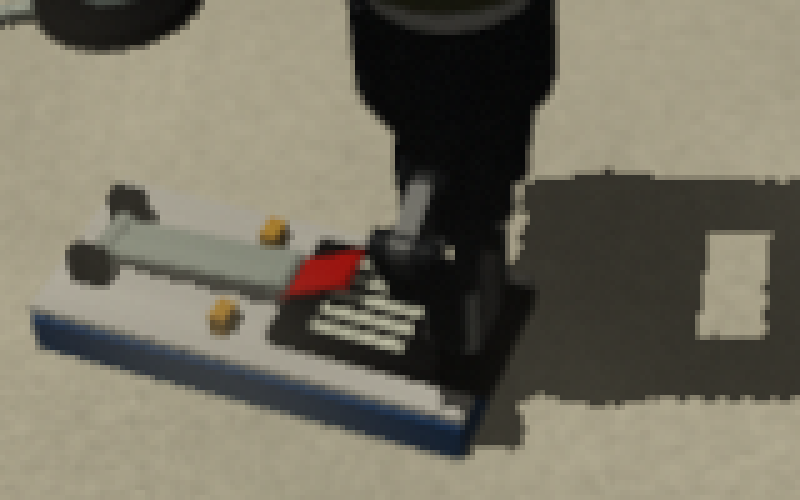

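View pics/t7.png

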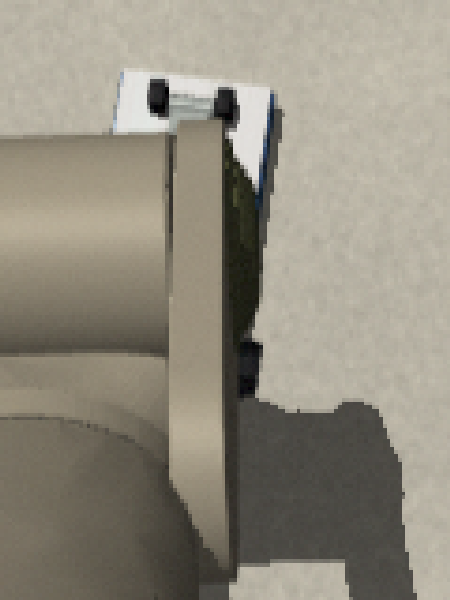

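Push force is up to 15 N with 15 N of downforce, so I'm pressing down too hard. I'll ease the height slightly.

Emit:
move_arm:
  targets: [0, -0.3, 0, 0, 0, 0, 0, -0.3, 0, 0, 0, 0, 0, 0, 0, 0, 0, 0, 0, 0, 0, 0, 0, 0, 0, 0, 0, 0, 0, 0]

```text
time_s: 11.95
position: [0.5539, 0.1453, 0.0477]
tool_rot: [[0.993, -0.005, 0.121], [-0.121, 0.0, 0.993], [-0.005, -1.0, -0.0]]
ft_force: [-9.7, 1.2, 6.0]
grip_width: 0.0272
```

Emit:
move_arm:
  targets: [2, 0, 0, 0, 0, 0, 2, 0, 0, 0, 0, 0, 2, 0, 0, 0, 0, 0, 2, 0, 0, 0, 0, 0, 0, 0, 0, 0, 0, 0]

```text
time_s: 12.58
position: [0.5629, 0.144, 0.0477]
tool_rot: [[0.993, -0.002, 0.121], [-0.121, 0.0, 0.993], [-0.002, -1.0, -0.0]]
ft_force: [-4.9, 0.8, 3.2]
grip_width: 0.0272
```

```bash
python3 look.py 8
```

```text
t 12.575 pos [0.5629 0.144  0.0477] F [-4.9  0.8  3.2] w 0.0272
turn tool rotvec [ 0.0002 -0.0003 -0.0023] then shift [-65.7 -17.3  -0.8] cur shift in tool axes [-65.8 -17.1  -0.8] yaw -6.95
```

View pics/s8.png

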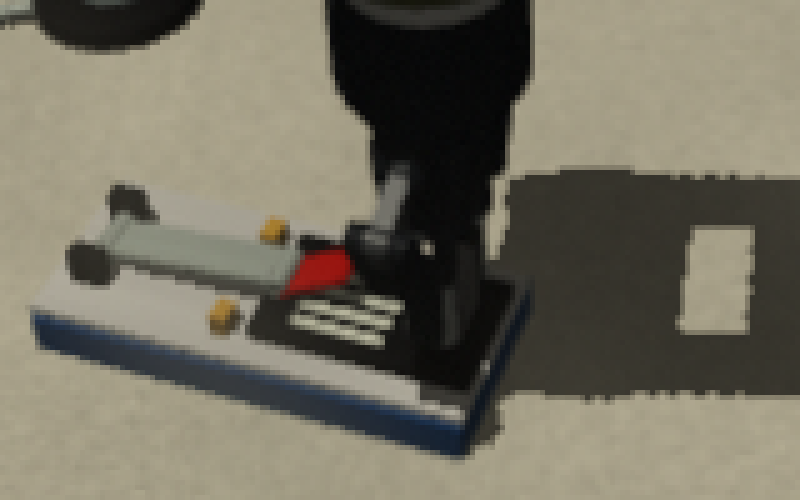

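The slide is under the arm. Its nose corner at crop (248,335) is near the post at (225,318), with an estimated gap of 5–6 mm. I'll fit that.

Run:
```python
from fs import *
s0=load("side0");s=load("side8")
b=bedfit2(s0)[0]
print("nose px for x=0 corners near/far bottom/top:",((proj(s,np.array([[b[0]+np.cos(b[2])*x-np.sin(b[2])*y,b[1]+np.sin(b[2])*x+np.cos(b[2])*y,z] for x,y,z in((0,.03,.025),(0,.03,.033),(-.006,.03,.025),(-.006,.03,.033),(-.1,.03,.025),(-.1,.03,.033),(0,-.03,.033),(-.006,-.03,.033),(0,.026,.025),(0,.026,.035))]))-[180,190]+.5)*5).round(1))
cv2.imwrite("pics/c8.png",cv2.convertScaleAbs(crop(s,215,225,295,280,10),alpha=1.8,beta=10))
```

```text
nose px for x=0 corners near/far bottom/top: [[227.1 336.4]
 [224.9 323.5]
 [239.9 339.7]
 [237.8 326.7]
 [447.8 392.7]
 [447.1 379.7]
 [282.9 229.1]
 [295.2 232. ]
 [231.1 329.8]
 [228.4 313.6]]
```

View pics/c8.png

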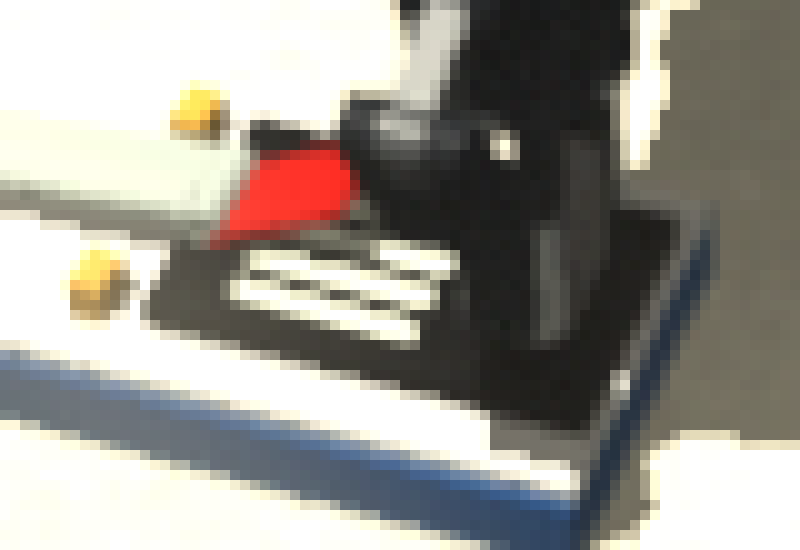

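Against the post bases, which match the bed model, the nose is 8–10 mm short. I'll keep pushing in small steps.

Emit:
move_arm:
  targets: [2, 0, 0, 0, 0, 0, 2, 0, 0, 0, 0, 0, 1, 0, 0, 0, 0, 0, 0, 0, 0, 0, 0, 0, 0, 0, 0, 0, 0, 0]

```text
time_s: 13.3
position: [0.5679, 0.1434, 0.0477]
tool_rot: [[0.993, -0.002, 0.121], [-0.121, 0.0, 0.993], [-0.002, -1.0, -0.0]]
ft_force: [-5.4, 0.3, 2.3]
grip_width: 0.0273
```

```bash
python3 look.py 9;  python3 - <<'E'
from h import *
cv2.imwrite("pics/c9.png",cv2.convertScaleAbs(crop(load("side9"),215,225,295,280,10),alpha=1.8,beta=10))
E
```

```text
t 13.3 pos [0.5679 0.1434 0.0477] F [-5.4  0.3  2.3] w 0.0273
turn tool rotvec [ 0.0002 -0.0003 -0.0021] then shift [-70.7 -17.3  -0.8] cur shift in tool axes [-70.8 -17.1  -0.8] yaw -6.95
```

View pics/c9.png

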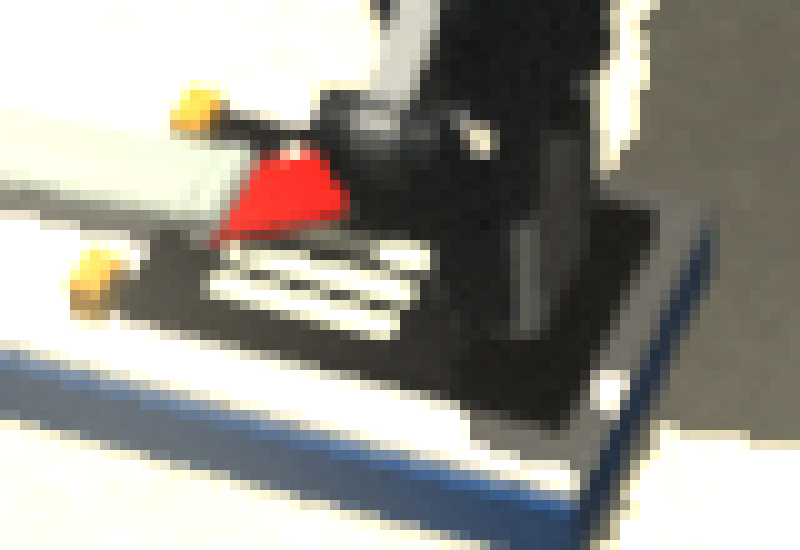

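Emit:
move_arm:
  targets: [1, 0, 0, 0, 0, 0, 1, 0, 0, 0, 0, 0, 0.5, 0, 0, 0, 0, 0, 0, 0, 0, 0, 0, 0, 0, 0, 0, 0, 0, 0]

```text
time_s: 14.02
position: [0.5703, 0.1431, 0.0477]
tool_rot: [[0.993, -0.002, 0.121], [-0.121, 0.0, 0.993], [-0.002, -1.0, -0.0]]
ft_force: [-5.1, 0.5, 3.9]
grip_width: 0.0271
```

Emit:
move_arm:
  targets: [0.5, 0, 0, 0, 0, 0, 0.5, 0, 0, 0, 0, 0, 0, 0, 0, 0, 0, 0, 0, 0, 0, 0, 0, 0, 0, 0, 0, 0, 0, 0]

```text
time_s: 14.65
position: [0.5707, 0.1431, 0.0477]
tool_rot: [[0.993, -0.004, 0.121], [-0.121, 0.0, 0.993], [-0.004, -1.0, -0.0]]
ft_force: [-8.4, 0.8, 4.3]
grip_width: 0.0276
```

```bash
python3 look.py 10;  python3 - <<'E'
from h import *
cv2.imwrite("pics/c10.png",cv2.convertScaleAbs(crop(load("side10"),215,225,295,280,10),alpha=1.8,beta=10))
E
```

```text
t 14.65 pos [0.5707 0.1431 0.0477] F [-8.4  0.8  4.3] w 0.0276
turn tool rotvec [ 0.0004 -0.0001 -0.0036] then shift [-73.6 -17.3  -0.8] cur shift in tool axes [-73.6 -17.   -0.8] yaw -6.94
```

View pics/c10.png

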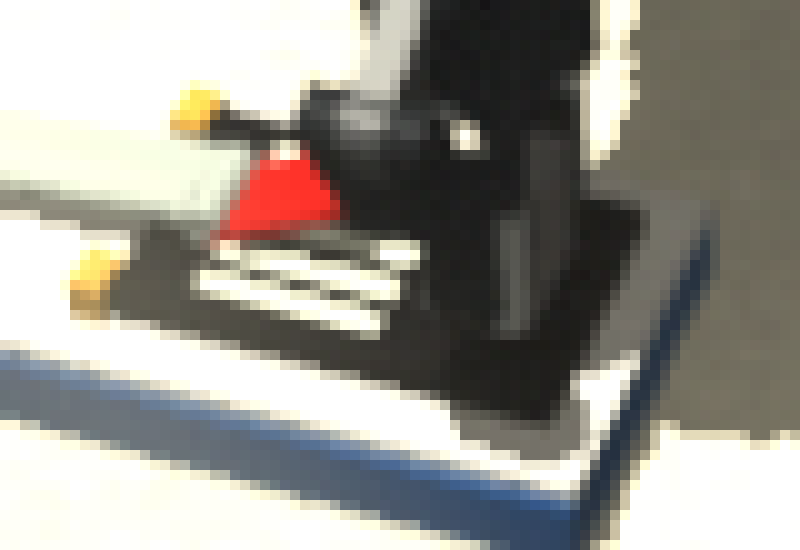

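The force step, with travel stalling at 0.4 of 1 mm, says the nose has reached the posts. The picture agrees. I'll release, lift straight up, and swing aside so the top camera can see.

Emit:
move_arm:
  targets: [0, 0, 0, 0, 0, 0, 0, 0, 0, 0, 0, 0, 0, 0, 0, 0, 0, 0, 0, 0, 0, 0, 0, 0, 0, 0, 0, 0, 0, 0]
  hand: 0.2

```text
time_s: 15.38
position: [0.5721, 0.1429, 0.0481]
tool_rot: [[0.993, 0.0, 0.121], [-0.121, -0.0, 0.993], [0.0, -1.0, -0.0]]
ft_force: [-0.1, 0.1, 0.0]
grip_width: 0.0512
```

Emit:
move_arm:
  targets: [0, -8, 0, 0, 0, 0, 0, -20, 0, 0, 0, 0, 0, -35, 0, 0, 0, 0, 0, -40, 0, 0, 0, 0, 0, -20, -40, 0, 0, 0]

```text
time_s: 16.0
position: [0.5677, 0.1044, 0.1739]
tool_rot: [[0.993, 0.004, 0.118], [-0.118, 0.0, 0.993], [0.004, -1.0, 0.001]]
ft_force: [0.1, -0.5, -0.3]
grip_width: 0.0511
```

Emit:
move_arm:
  targets: [-10, 0, -60, 0, 0, 0, -10, 0, -60, 0, 0, 0, -10, 0, -60, 0, 0, 0, -10, 0, -50, 0, 0, 0, 0, 0, 0, 0, 0, 0]

```text
time_s: 16.62
position: [0.4989, -0.123, 0.1718]
tool_rot: [[0.992, 0.001, 0.126], [-0.126, -0.001, 0.992], [0.001, -1.0, -0.001]]
ft_force: [0.8, 0.7, -0.5]
grip_width: 0.0513
```

```bash
python3 look.py 11;  python3 - <<'E'
from h import *
cv2.imwrite("pics/c11.png",cv2.convertScaleAbs(crop(load("side11"),215,225,295,280,10),alpha=1.8,beta=10))
cv2.imwrite("pics/d11.png",cv2.convertScaleAbs(crop(load("top11"),195,110,275,225,5),alpha=1.2,beta=10))
cv2.imwrite("pics/top11.png",cv2.cvtColor(load("top11")["pixels"],cv2.COLOR_RGB2BGR))
E
```

```text
t 16.625 pos [ 0.4989 -0.123   0.1718] F [ 0.8  0.7 -0.5] w 0.0513
turn tool rotvec [ 0.0006 -0.0049  0.0007] then shift [-34.4 106.8 272. ] cur shift in tool axes [-35.8 106.6 271.9] yaw -7.21
```

View pics/c11.png

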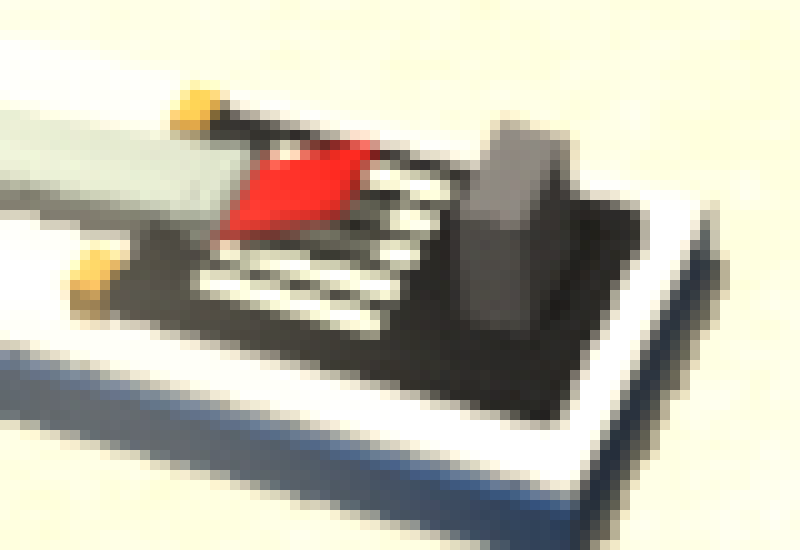

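View pics/d11.png

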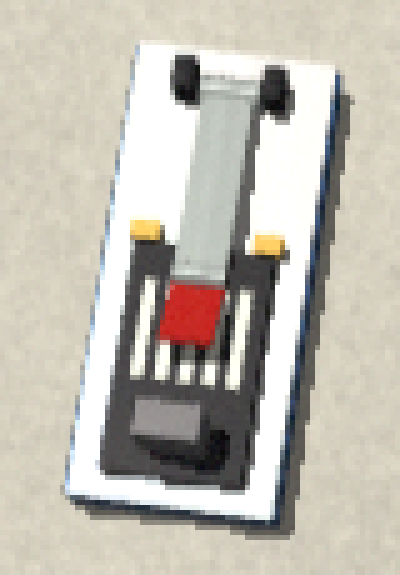

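View pics/top11.png

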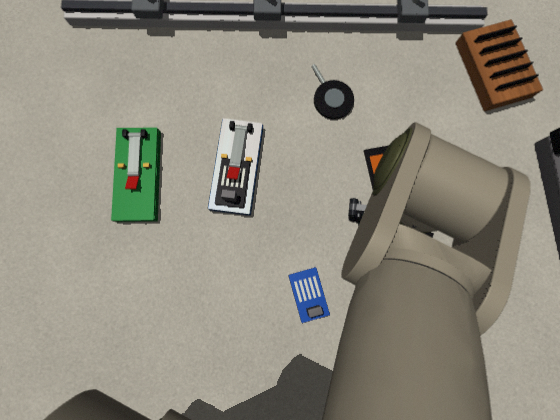

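Both views show the slide flat under the arm with its nose at the posts: top crop (146,240) and (268,255). I'll measure how centred, square and far in it is.

```bash
cat > fin.py <<'E'
import sys
from fs import *
k=sys.argv[1]
t=load("top"+k);s=load("side"+k);t0=load("top0")
rb=(200,110,270,220);a=t0["pixels"][rb[1]:rb[3],rb[0]:rb[2]].astype(int)
mb=fillm((a[...,2]-a[...,0]>-3)&(a.max(2)>40)|(a.min(2)>175))
bt=fit([t0],[rb],[mb],BED,[.648,.134,-.12],0)[0]; bs=bedfit2(load("side0"))[0]
def go(d,roi,thr,b,ign,z=.025):
    a=d["pixels"][roi[1]:roi[3],roi[0]:roi[2]].astype(int); 
    m=(a.max(2)<thr).astype(float)
    W=np.ones_like(m)
    # ignore interior + arm + block : project local polygons
    c,n=np.cos(b[2]),np.sin(b[2])
    for poly in ign:
        L=np.array(poly)/1e3; X=np.c_[b[0]+c*L[:,0]-n*L[:,1],b[1]+n*L[:,0]+c*L[:,1],L[:,2]]
        uv=proj(d,X)-[roi[0],roi[1]]; cv2.fillConvexPoly(W,cv2.convexHull(np.round(uv).astype(np.int32)),0.)
    f=lambda p:(np.abs(sil(d,FR,p,z,roi)-m)*W).sum()
    p=np.r_[b[:2]+[-.05*c,-.05*n],b[2]]
    for sc in(1,.5,.2,.1):
        S=np.array([p]+[p+sc*e for e in np.diag([.006,.006,.06])]); r=minimize(f,p,method="Nelder-Mead",options=dict(initial_simplex=S,xatol=1e-5,fatol=.01)); p=r.x
    S=sil(d,FR,p,z,roi); return p,r.fun,np.stack([1-W,S,m*W],-1)
def bx(x0,x1,y0,y1,z0,z1): return (box(x0,x1,y0,y1,z0,z1)*1e3).tolist()
ign=[bx(-88,-10,-20,22,33,33),bx(-90,-72,-14,14,33,67),bx(-55,40,-12,12,25,50),bx(-1,12,-34,34,25,37)]
for n,d,roi,b,th in(("top",t,(205,145,262,215),bt,80),("side",s,(205,228,290,275),bs,75)):
    for thr in(th-15,th,th+15):
        p,f,I=go(d,roi,thr,b,ign); print(n,thr,rel(p,b),f)
    cv2.imwrite(f"pics/f{n}{k}.png",cv2.resize(I*255,None,fx=6,fy=6,interpolation=0).astype(np.uint8))
E
python3 fin.py 11
```

```text
top 65 (array([-47.95706765,   0.26500159]), np.float64(-0.05960434404814028)) 235.92156862745097
top 80 (array([-48.1130181 ,  -0.34005325]), np.float64(0.016428802048809362)) 382.1882352941176
top 95 (array([-48.13190619,   0.08985461]), np.float64(0.1572557380440867)) 408.7176470588235
side 60 (array([-49.62964535,  -2.37660749]), np.float64(0.3120592039577623)) 400.4549019607843
side 75 (array([-49.91109822,  -1.98188439]), np.float64(-0.08644089194261237)) 502.5843137254902
side 90 (array([-50.07651811,  -1.61595233]), np.float64(0.5086277278095247)) 592.0901960784313
```

```bash
python3 -c "
import cv2,numpy as np
a=cv2.imread('pics/ftop11.png');b=cv2.imread('pics/fside11.png');W=np.zeros((500,860,3),np.uint8)
W[:a.shape[0],:a.shape[1]]=a;W[:b.shape[0],345:345+b.shape[1]]=b[:, :515];cv2.imwrite('pics/ff11.png',W[:, :800])"
```

```text
(no output)
```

View pics/ff11.png

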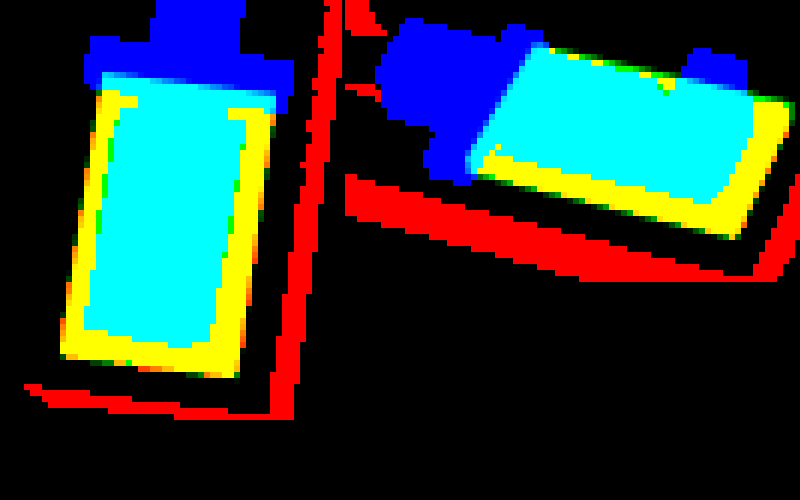

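Run:
```python
from h import *
a=load("side0")["pixels"].astype(int);b=load("side11")["pixels"]
cv2.imwrite("pics/end.png",cv2.cvtColor(b,cv2.COLOR_RGB2BGR))
P=cloud(load("top11"))
for u,v in((222,192),(245,196),(220,202),(243,206)): print(u,v,P[v-1:v+2,u-1:u+2,2].mean().round(4))
for r in((250,165,275,182),(312,155,330,178),(340,205,365,235)): print(np.abs(a-b)[r[1]:r[3],r[0]:r[2]].mean().round(2))
```

```text
222 192 0.0597
245 196 0.0282
220 202 0.033
243 206 0.0296
5.59
9.94
8.26
```

View pics/end.png

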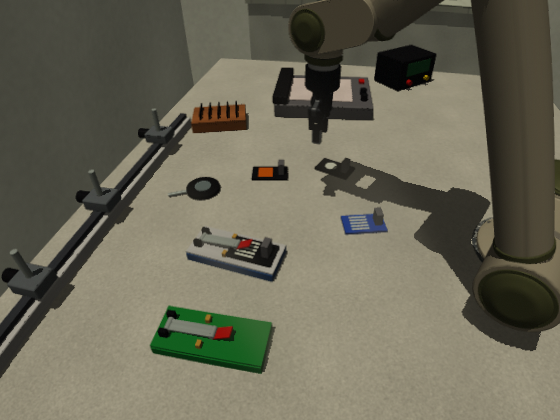

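The last side view shows the slit slide on the bed at about (262,246). The amber slide (270,173), round slide (335,168, in the arm's shadow) and blue slide (364,222) are where they started. The gripper is clear of everything, so I'm handing in.

```bash
python3 -c "
from rig import env
print(env.close_job())"
```

```text
the job is handed in; nothing more can be done
None
```

I gripped the slit slide by its block, set it on the bed short of the lip and pushed it under the spring arm. At the posts the push force stepped up from about 5 N to 8 N and the travel stalled. I then released it, pulled clear and handed in at about 17 s. The push force peaked at about 15 N partway in, because I was pressing down too hard, and I eased the height to bring it down.

**Last checks:**

| Check | Top camera | Side camera |
|---|---|---|
| Slide origin along the bed (target -50 mm) | about -48 mm | about -50 mm |
| Sideways offset from the centre line | about 0 mm | about -2 mm |
| Out of square | about 0.1° | up to 0.5° |

- **Disagreement:** the cameras differ by about 2 mm. The side camera's fit of the bare bed also put the posts about 3 mm to the same side, so I trust the top camera's sideways figure more.
- **At the posts:** the nose is up to both posts in both views.
- **Flatness:** it looks flat and held by the arm in the pictures. The few depth points I read scattered too much (28–33 mm, one of them 60 mm) to confirm it.
- **Other slides:** the amber, round and blue slides look unmoved in the last side view. The round one was in the arm's shadow, and I compared these by eye only. The gripper was clear of everything.

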